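# Third hand at the welding fixture

### The arm

A 7-joint arm with a two-finger parallel gripper is mounted at the origin on the work surface. World frame = base frame: x ahead of the robot, y to its left, z up, the work surface at z = 0. Lengths are in m, angles in degrees, forces in N, time in s.
With the tool pointing down it reaches from about 0.35 to 0.775 m from the base axis. Payload 3.1 kg.
Tool frame: the origin (TCP) lies at the very end of the fingers, on their centre line; the grasp point (between the pads) lies 19 mm behind it; z points along the fingers, x is the direction in which the jaws open and shut, and the axes are right-handed (so a half turn about z gives the same grasp; the last joint's range is limited). The gripper opens to 85 mm and grips with 20 to 120 N. Pads are 22 mm wide; open, the fingers measure 114 mm over their backs; the gripper's body (76 mm by 85 mm) begins 54 mm behind the grasp point. The pads swing forward as they close: fully open they stand 13 mm farther back than shut.
Start: joints at [-78.822, 17.813, 0.802, 86.603, -0.252, 75.585, -1.558], TCP at [0.129, 0.535, 0.231] pointing down, gripper open.
Joint ranges: [-154.91, 154.91], [-16.99, 109.72], [-72.82, 74.43], [7.12, 147.25], [-82.49, 262.49], [11.32, 116.49], [-174.64, 174.64]. Speed limits (degrees/s): [159.86, 159.86, 180, 180, 180, 180, 180].

### API

Orientations are given as a 3x3 rotation matrix whose columns are the frame's x, y, z axes.
In Python, from station import sensors, vision, robot, finder gives the robot as it stands. The module is installed in compiled form; this text tells all that it offers.
- The arm moves only by the shell command python3 -m inch 'ROWS' [FORCE]. ROWS is JSON, one flat list of numbers, 7 for each row, row after row: the shift along the tool's x, y, z in cm, then the turn, a rotation vector about the tool's x, y, z in degrees, then the opening in per cent of the stroke, from 0 (shut) to 100 (fully open). A call has 1 to 5 rows; each row shifts and turns the pose as measured when the row begins, along the tool's axes as they then stand; what a row does not reach is not made up. A row lasts 1/12 s, in which the tool goes at most 41.7 mm and 7.16 degrees, less where a joint would pass 70% of its speed; a pose out of reach is approached as far as the arm can. A call is refused whole if a number of a shift passes 4.17 or a number of a turn 7.16, either way. A call with a gripper value outside its range is refused whole. The fingers move at their own pace and stop on an object; FORCE is the grip in N (left out, the last holds). Time passes only in rows, so rows that do not move let the fingers close. It gives the time, the measured TCP pose, the force and the opening at its end, in the units of the state.
- sensors.state(): the state, without advancing time (a new reading comes with each control period).
- vision.grab_frame(name): name is "scene" or "top" or "wrist"; returns the picture (480x640x3 uint8, red, green, blue); there is no depth.
- vision.calibration(name): a dict with "K" (3x3 intrinsics, pixels), "view" (4x4, takes a point from world to camera coordinates). Camera axes: x right, y down, z forward; pixel columns grow to the right and rows downward; lengths in m; the calibration is good to about 2 mm. A picture is of the moment at which its call begins: read the wrist's pose just before it. calibration takes no time and is no camera call; for the wrist camera it gives the pose at the moment of the call.
- robot.hand_in(): hands the job in, once; it reports no verdict.
Trained networks look in the newest picture that a camera, given by its name, has taken for a name from the list of things; names that differ only in an ending like _2 or _b are one class to them, and where a whole thing is asked for, a point or a joint stands for the part that bears it (a point fixed in the world has none). Each returns a list of dicts, best first, with "p" (0 to 1); they miss things now and then, are a little off and sometimes report something else, mostly with a low value. They report only what shows in the picture. A call takes as long as a camera call. They do not tell look-alikes from the thing itself.
- finder.recognise(name, camera): "position" ([x, y, z] in m, in world coordinates, good to about 4 mm: the middle of the surface that is visible of it).
- finder.silhouettes(name, camera): "region" (480x640 bool, what is visible of it).
The state is a dict: "clock": time; "joint_positions": joint angles; "qvel": joint speeds; "effort": joint torques, N m; "tcp_pos": TCP position; "ee_rot": TCP orientation; "ft_force": force on the tool from outside, world axes, zero at the start; "moment": the same for the moment, N m; "opening": finger opening in m.
Only numpy, scipy, OpenCV 4.12 (cv2) and the standard library are available. Lean on these libraries where they do the work, as an engineer would, in place of code of your own. Each camera call takes 0.05 s, during which the arm holds its last target.

### The job

Swing the fixture's keeper bar fully shut until it snaps into its catch over the aluminium box section. Then, with the fingers, push the box section gently along the plate, flush against the sprung copper backing bar, and press with a steady force of about 10 newtons without driving the backing bar to the end of its travel. The job finishes while holding: stay there pressing, ready for the welder to tack it, with the section flat on the plate, the fingers on the section only and the wrench, collar and tin left alone.

Things in the scene. Friction and masses are not known exactly. Their poses are not given: they have to be found in the camera images.
- fixture: Dark steel plate bolted to the bench, 12 mm thick; origin at bench level, plate from x -130 to 170, y -150 to 150 mm in its frame. x: pressing direction, towards the copper bar; y: towards the keeper's hinge; z up. Hinge post at x 35, y 115. The catch (grey, 74 mm high) fills x 15 to 56, y -138 to -92. Two spring blocks, 54 mm high, stand behind the copper bar.
- keeper (a joint): Keeper bar's angle about its upright hinge, rad: 0 shut (bar along the fixture's -y from hinge post to catch), growing to 1.5 as the free end swings open towards the fixture's -x. Slight friction: stays where left. A sprung ball in the catch resists over the last 0.07 rad (about 3 N at the knob), snaps past at about 0.03 rad, then holds the bar against the stop at 0.
- keeper_hinge (a point): Point on the keeper's hinge axis at the bar's mid height, 64 mm above the bench. The point's axes turn with the keeper: its -y axis points along the bar to the free end.
- keeper_knob (a point): Centre, half-way up, of the black upright round knob on the keeper bar, 180 mm from the hinge axis: diameter 18 mm, 28 mm tall, its foot on the bar's top 70 mm above the bench, its top at 98 mm. The steel bar is 20 mm wide, 12 mm thick, underside 58 mm above the bench, and ends 221 mm from the hinge axis.
- section: Loose aluminium box section lying on the plate, 100 (x) x 110 (y) x 40 mm high, walls 4 mm, open at its y ends, 0.2 to 0.45 kg. Origin: centre of its underside, on the plate's top. Its x axis points to the copper bar (within 0.15 rad of the fixture's x at the start): push on the flat -x side, the +x side goes against the copper. The shut keeper passes 6 mm above it.
- bar_face (a point): Middle of the copper backing bar's flat front face (the face turned to the fixture's -x), 32 mm above the bench; moves with the bar. The face is 170 mm wide along y and 39 mm tall, 13 to 52 mm above the bench; the bar is 16 mm thick.
- backing_bar (a joint): How far the copper backing bar has been pushed back along the fixture's +x, m: 0 at rest, end of travel at 0.034. The springs resist with 2 N at rest plus 0.5 N per mm, so 10 N at 0.016.
- wrench: Steel wrench 170 mm long lying on the bench beside the fixture; leave alone.
- collar: Short aluminium ring, 68 mm outside diameter, 30 mm tall, on the bench beside the fixture; leave alone.
- tin: Closed plain metal can, 60 mm diameter, 75 mm tall, on the bench on the hinge side of the fixture; leave alone.
Not all that is in view belongs to the job. What is shaped like the section but brown is not meant.

How it is judged:
By the outcome, as a careful person would: the job done as asked, in the order asked, and still so for the second after the job is handed in, while the arm keeps its last pose, push and grip.
It also fails if it takes over 59 s, if anything falls off the work surface, if the arm or the gripper's body presses on something with over 40 N, if the wrist force passes 120 N, or if a joint passes its speed limit or range.

## Working session

There is one attempt and no reset: what is moved stays moved. The work goes in short steps, Python scripts to look and compute and a shell command to move; the robot and the scene stay as the last step left them, time stands still between calls to the robot, and variables do not carry over. Pictures are saved under pics/ and viewed, and the job is handed in when it is done.

```bash
mkdir -p pics
python3 - <<'E'
from station import sensors, vision, robot, finder
import cv2
s=sensors.state();print(s)
for c in ("scene","top"):
    im=vision.grab_frame(c);cv2.imwrite(f"pics/{c}0.png",im[:,:,::-1])
    for n in ("keeper_knob","section","bar_face","fixture","keeper_hinge","tin","wrench","collar"):
        try:print(c,n,[(d["p"].__round__(2),[round(float(v),3) for v in d["position"]]) for d in finder.recognise(n,c)][:3])
        except Exception as e:print(n,e)
print(sensors.state()["clock"])
E
```

```text
{'clock': 0.0, 'joint_positions': array([-78.82110448,  17.85935691,   0.80196395,  86.69240309,
        -0.25290612,  75.58148066,  -1.56001006]), 'qvel': array([-0.04435214,  0.07719841, -0.03766477,  0.04650482,  0.01134376,
       -0.07037659, -0.02518431]), 'effort': array([ 2.96679973e-04, -3.79908621e+01,  1.46086696e-01, -2.30595660e+01,
        1.22337727e-02,  1.34723858e-02,  1.98396584e-06]), 'tcp_pos': array([0.12884893, 0.53395872, 0.23022825]), 'ee_rot': array([[ 2.34560825e-01,  9.72101337e-01, -4.57729340e-04],
       [ 9.72098740e-01, -2.34561257e-01, -2.24847064e-03],
       [-2.29310689e-03,  8.24450137e-05, -9.99997367e-01]]), 'ft_force': array([ 0.36649008, -0.07184105,  0.38230261]), 'moment': array([-0.01643151,  0.05535833, -0.02861519]), 'opening': 0.08518435187558947}
scene keeper_knob [(0.86, [0.531, -0.011, 0.074])]
scene section [(0.96, [0.574, -0.065, 0.056]), (0.86, [0.745, 0.224, 0.043]), (0.82, [0.329, -0.118, 0.044])]
scene bar_face [(0.81, [0.665, -0.058, 0.042])]
scene fixture [(0.72, [0.652, -0.055, 0.013]), (0.28, [0.576, -0.064, 0.055])]
scene keeper_hinge [(0.82, [0.53, -0.015, 0.074])]
scene tin [(0.93, [0.597, 0.157, 0.078]), (0.34, [0.574, -0.065, 0.053])]
scene wrench [(0.9, [0.553, -0.324, 0.005])]
scene collar [(0.92, [0.691, -0.291, 0.024])]
top keeper_knob [(0.71, [0.521, -0.029, 0.066])]
top section [(0.79, [0.74, 0.22, 0.043]), (0.69, [0.561, -0.074, 0.048])]
top bar_face [(0.71, [0.662, -0.062, 0.052])]
top fixture [(0.61, [0.613, -0.073, 0.01])]
top keeper_hinge [(0.69, [0.515, -0.024, 0.071])]
top tin [(0.88, [0.581, 0.15, 0.076])]
top wrench [(0.65, [0.542, -0.324, 0.011])]
top collar [(0.87, [0.692, -0.294, 0.029])]
0.9
```

View pics/scene0.png

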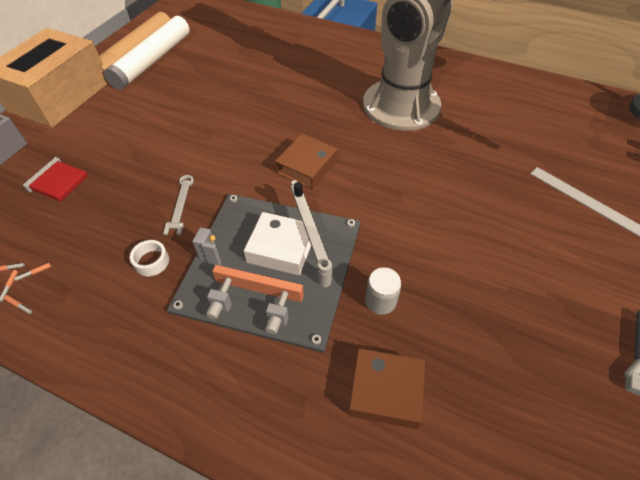

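View pics/top0.png

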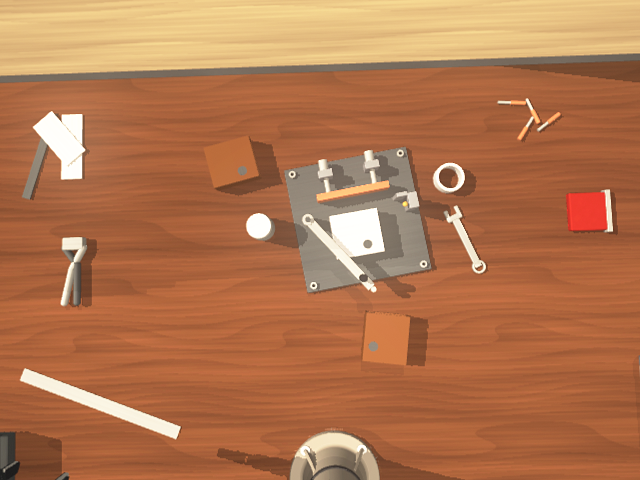

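The section candidates are the white-grey box on the plate at scene (280,243) / top (357,232), and two brown boxes at scene (308,160) and (388,387). The aluminium one on the plate, between keeper and copper bar, fits. I'll confirm it in a crop and locate features there.

Run:
```python
import cv2
a=cv2.imread("pics/top0.png")[135:305,275:445];b=cv2.imread("pics/scene0.png")[170:355,160:370]
cv2.imwrite("pics/topc.png",cv2.resize(a,None,fx=3.5,fy=3.5,interpolation=cv2.INTER_CUBIC))
cv2.imwrite("pics/scenec.png",cv2.resize(b,None,fx=3.2,fy=3.2,interpolation=cv2.INTER_CUBIC))
```

```text
(no output)
```

View pics/topc.png

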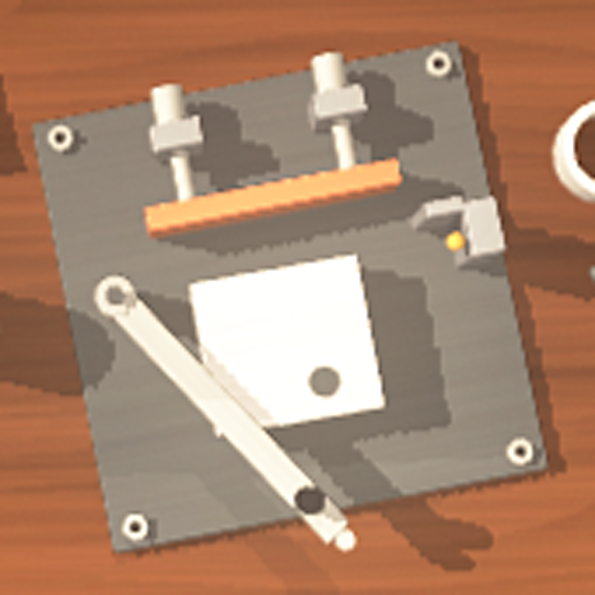

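View pics/scenec.png

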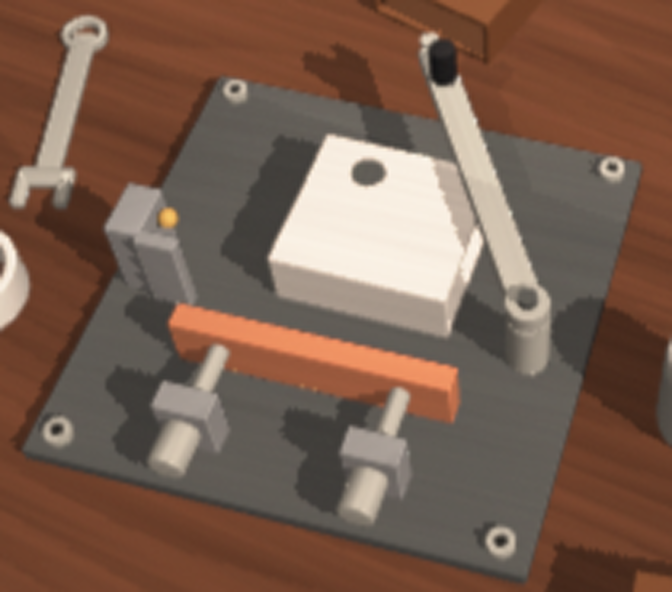

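The crop confirms it: the light aluminium box with a dark spot, under and beside the keeper. The knob is black at the free end. Next I fit the poses from the marked corners.

```bash
cat > fit.py <<'E'
from station import vision
import numpy as np
from scipy.optimize import least_squares
def proj(c,P):
    k=CAL[c];p=k["view"]@np.append(P,1);q=np.array(k["K"])@p[:3];return q[:2]/q[2]
CAL={c:{k:np.array(v) for k,v in vision.calibration(c).items()} for c in("top","scene")}
def T(x,y,a,p): 
    c,s=np.cos(a),np.sin(a);return np.array([x+c*p[0]-s*p[1],y+s*p[0]+c*p[1],p[2]])
E
cat > f1.py <<'E'
from fit import *
tc=lambda u,v:np.array([u/3.5+275,v/3.5+135]); sc=lambda u,v:np.array([u/3.2+160,v/3.2+170])
obs=[]
F=[((.17,.15),tc(35,123),sc(525,572)),((.17,-.15),tc(458,42),sc(26,450)),((-.13,-.15),tc(545,465),sc(217,78)),((-.13,.15),tc(115,548),sc(640,163))]
def res(q,full=False):
    fx,fy,fa,ka,sx,sy,sa,bx=q;r=[];n=[]
    def add(c,P,o,t): r.append(proj(c,P)-o);n.append((c,t))
    for p,a,b in F:
        P=T(fx,fy,fa,(*p,.012));add("top",P,a,p);add("scene",P,b,p)
    k=(.035-.18*np.sin(ka),.115-.18*np.cos(ka),.098)
    add("top",T(fx,fy,fa,k),tc(313,495),"knob");add("scene",T(fx,fy,fa,k),sc(443,45),"knob")
    S=lambda x,y,z:T(sx,sy,sa,(x,y,z))
    for c,p,o in [("top",(.05,.055,.052),tc(190,284)),("top",(.05,-.055,.052),tc(356,255)),("top",(-.05,-.055,.052),tc(384,406)),
      ("scene",(-.05,-.055,.052),sc(327,136)),("scene",(.05,-.055,.052),sc(272,261)),("scene",(.05,.055,.052),sc(449,303)),("scene",(.05,.055,.012),sc(449,335)),("scene",(.05,-.055,.012),sc(277,293))]:
        add(c,S(*p),o,("sec",p))
    for c,p,o in [("scene",(bx+.016,.085,.052),sc(453,385)),("scene",(bx+.016,-.085,.052),sc(172,325)),("scene",(bx,-.085,.052),sc(180,305)),("scene",(bx,.085,.052),sc(458,367)),
      ("top",(bx+.016,.085,.052),tc(146,208)),("top",(bx+.016,-.085,.052),tc(399,160)),("top",(bx,.085,.052),tc(148,226)),("top",(bx,-.085,.052),tc(400,178))]:
        add(c,T(fx,fy,fa,p),o,("bar",p))
    add("top",T(fx,fy,fa,(.035,.115,.076)),tc(117,293),"hinge")
    return (r,n) if full else np.ravel(r)
s=least_squares(res,[.59,-.07,-.2,.7,.57,-.07,-.2,.08],loss="soft_l1")
q=s.x;print("fix",q[:3],np.degrees(q[2]),"keeper",q[3],"sec",q[4:7],"bx",q[7])
for r,n in zip(*res(q,True)):print(n,r.round(1))
fx,fy,fa,ka=q[:4]
print("knob",T(fx,fy,fa,(.035-.18*np.sin(ka),.115-.18*np.cos(ka),.084)),"shut",T(fx,fy,fa,(.035,-.065,.084)),"hinge",T(fx,fy,fa,(.035,.115,.064)),"barface",T(fx,fy,fa,(q[7],0,.032)))
c,s_=np.cos(fa),np.sin(fa);d=np.array([q[4]-fx,q[5]-fy]);print("sec in fix",c*d[0]+s_*d[1],-s_*d[0]+c*d[1],q[6]-fa)
E
python3 f1.py
```

```text
fix [ 0.57937218 -0.07594066  0.16709634] 9.573915089183494 keeper 1.0039626065804517 sec [ 0.56081113 -0.06702167  0.15457141] bx 0.07440868757763067
('top', (0.17, 0.15)) [-2.3  0. ]
('scene', (0.17, 0.15)) [-0.2  1.5]
('top', (0.17, -0.15)) [-1.1 -1.2]
('scene', (0.17, -0.15)) [-2.7 -0.1]
('top', (-0.13, -0.15)) [0.5 0.4]
('scene', (-0.13, -0.15)) [-0.1 -1.5]
('top', (-0.13, 0.15)) [-1.1  1.4]
('scene', (-0.13, 0.15)) [ 0.  -1.1]
('top', 'knob') [-0.9  1. ]
('scene', 'knob') [-1.7  0.3]
('top', ('sec', (0.05, 0.055, 0.052))) [-1.2  0.5]
('top', ('sec', (0.05, -0.055, 0.052))) [-1.7 -0. ]
('top', ('sec', (-0.05, -0.055, 0.052))) [-1.3 -0.4]
('scene', ('sec', (-0.05, -0.055, 0.052))) [-0.1 -0.8]
('scene', ('sec', (0.05, -0.055, 0.052))) [-1.2 -0.9]
('scene', ('sec', (0.05, 0.055, 0.052))) [-1.3 -1.1]
('scene', ('sec', (0.05, 0.055, 0.012))) [-0.3  0.2]
('scene', ('sec', (0.05, -0.055, 0.012))) [0.2 0.7]
('scene', ('bar', (np.float64(0.09040868757763067), 0.085, 0.052))) [-1.6  1.2]
('scene', ('bar', (np.float64(0.09040868757763067), -0.085, 0.052))) [-2.4 -0.7]
('scene', ('bar', (np.float64(0.07440868757763067), -0.085, 0.052))) [-1.4 -1.5]
('scene', ('bar', (np.float64(0.07440868757763067), 0.085, 0.052))) [-0.6 -0.7]
('top', ('bar', (np.float64(0.09040868757763067), 0.085, 0.052))) [-1.4 -0.1]
('top', ('bar', (np.float64(0.09040868757763067), -0.085, 0.052))) [-1.5 -0.8]
('top', ('bar', (np.float64(0.07440868757763067), 0.085, 0.052))) [-0.7  1.5]
('top', ('bar', (np.float64(0.07440868757763067), -0.085, 0.052))) [-0.4  0.8]
('top', 'hinge') [-1.6  0.4]
knob [ 0.46109931 -0.07728395  0.084     ] shut [ 0.62469549 -0.13421413  0.084     ] hinge [0.59475792 0.0432788  0.064     ] barface [ 0.6527445  -0.06356502  0.032     ]
sec in fix -0.016819123875615537 0.011881832256590338 -0.012524927614266906
```

```bash
cat > h.py <<'E'
from station import sensors
import numpy as np
FX,FY,FA=.5794,-.0759,.1671
def f2w(x,y):
    c,s=np.cos(FA),np.sin(FA);return np.array([FX+c*x-s*y,FY+s*x+c*y])
def w2f(p):
    c,s=np.cos(FA),np.sin(FA);d=np.array(p[:2])-[FX,FY];return np.array([c*d[0]+s*d[1],-s*d[0]+c*d[1]])
def to(xf,yf,z,yaw=None,s=None):
    """yaw: tool x direction in fixture frame, deg; result shift in tool cm"""
    s=s or sensors.state();R=s["ee_rot"];p=s["tcp_pos"]
    d=R.T@(np.append(f2w(xf,yf),z)-p)*100
    print("shift cm",d.round(2),"len",np.linalg.norm(d).round(2))
    if yaw is not None:
        a=np.radians(yaw)+FA
        Rt=np.array([[np.cos(a),np.sin(a),0],[np.sin(a),-np.cos(a),0],[0,0,-1]])
        from scipy.spatial.transform import Rotation as Q
        print("turn deg",Q.from_matrix(R.T@Rt).as_rotvec(degrees=True).round(2))
def st():
    s=sensors.state();c,n=np.cos(FA),np.sin(FA);f=s["ft_force"]
    R=s["ee_rot"];print("t",round(s["clock"],2),"fix",(w2f(s["tcp_pos"])*1000).round(1),"z",(s["tcp_pos"][2]*1000).round(1),"yaw",np.degrees(np.arctan2(R[1,0],R[0,0])-FA).round(1),"Ffix",np.round([c*f[0]+n*f[1],-n*f[0]+c*f[1],f[2]],1),"op",round(s["opening"]*1000,1))
def keep(th,off=.045,R=.17,z=.061):
    d=np.array([-np.sin(th),-np.cos(th)]);n=np.array([np.cos(th),-np.sin(th)])
    q=np.array([.035,.115])+R*d-n*off;to(*q,z,90-np.degrees(th))
E
python3 -c "
from h import *
st();keep(1.0,off=.05)"
```

```text
t 0.9 fix [-342.6  677. ] z 231.3 yaw 66.9 Ffix [0.1 0.2 0.5] op 85.3
shift cm [-48.11  43.12  17.03] len 66.81
turn deg [-0.   -0.   34.16]
```

```bash
python3 -m inch '[-3,2.7,0,0,0,0,0,-3,2.7,0,0,0,0,0,-3,2.7,0,0,0,0,0,-3,2.7,0,0,0,0,0,-3,2.7,0,0,0,0,0]' 40
python3 -c "
from h import *
st();keep(1.0,off=.05)"
```

```text
clock: 1.32
tcp_pos: [0.221, 0.3607, 0.2283]
ee_rot: [[0.214, 0.977, -0.005], [0.977, -0.214, 0.005], [0.004, -0.006, -1.0]]
ft_force: [0.4, 0.2, 0.5]
opening: 0.0257
t 1.32 fix [-280.8  490.1] z 228.3 yaw 68.1 Ffix [0.5 0.1 0.5] op 25.7
shift cm [-34.03  29.49  16.43] len 47.93
turn deg [-0.38 -0.12 35.35]
```

```bash
python3 -m inch '[-3.1,2.7,0,0,0,0,0,-3.1,2.7,0,0,0,0,0,-3.1,2.7,0,0,0,0,0,-3.1,2.7,0,0,0,0,0,-3.1,2.7,0,0,0,0,0]' 
python3 -m inch '[-3.1,2.7,0,0,0,0,0,-3.1,2.7,0,0,0,0,0,-3.1,2.7,0,0,0,0,0,-3.1,2.7,0,0,0,0,0,0,0,0,0,0,0,0]' 
python3 -c "
from h import *
st();keep(1.0,off=.05)"
```

```text
clock: 1.73
tcp_pos: [0.3199, 0.1768, 0.2279]
ee_rot: [[0.212, 0.977, -0.002], [0.977, -0.212, 0.01], [0.009, -0.004, -1.0]]
ft_force: [1.8, 1.3, -0.6]
opening: -0.0
clock: 2.15
tcp_pos: [0.4021, 0.0214, 0.2289]
ee_rot: [[0.225, 0.974, 0.008], [0.974, -0.225, 0.012], [0.013, 0.006, -1.0]]
ft_force: [0.2, -0.6, 1.2]
opening: 0.0003
t 2.15 fix [-158.7  125.5] z 228.9 yaw 67.4 Ffix [ 0.1 -0.6  1.2] op 0.3
shift cm [-4.88  4.4  16.75] len 17.99
turn deg [ 0.08 -0.82 34.74]
```

Turn now, then translate and descend.

```bash
python3 -m inch '[0,0,1,0,0,7,0,0,0,1,0,0,7,0,0,0,1,0,0,7,0,0,0,1,0,0,7,0,0,0,1,0,0,7,0]' 
python3 -m inch '[0,0,0,0,0,0,0]' 
python3 -c "
from h import *
st();keep(1.0,off=.05)
from station import vision;import cv2
cv2.imwrite('pics/w1.png',vision.grab_frame('wrist')[:,:,::-1])"
```

```text
clock: 2.57
tcp_pos: [0.4067, 0.0178, 0.1806]
ee_rot: [[0.747, 0.664, 0.017], [0.664, -0.748, 0.014], [0.022, 0.001, -1.0]]
ft_force: [0.5, -0.4, -0.5]
opening: 0.0
clock: 2.65
tcp_pos: [0.4051, 0.0178, 0.1791]
ee_rot: [[0.749, 0.662, 0.014], [0.662, -0.749, 0.013], [0.019, -0.001, -1.0]]
ft_force: [-0.4, 0.0, -0.9]
opening: 0.0003
t 2.65 fix [-156.3  121.4] z 179.1 yaw 31.9 Ffix [-0.4  0.1 -0.9] op 0.3
shift cm [-1.4   5.9  11.78] len 13.25
turn deg [-0.05 -1.1  -0.8 ]
```

View pics/w1.png

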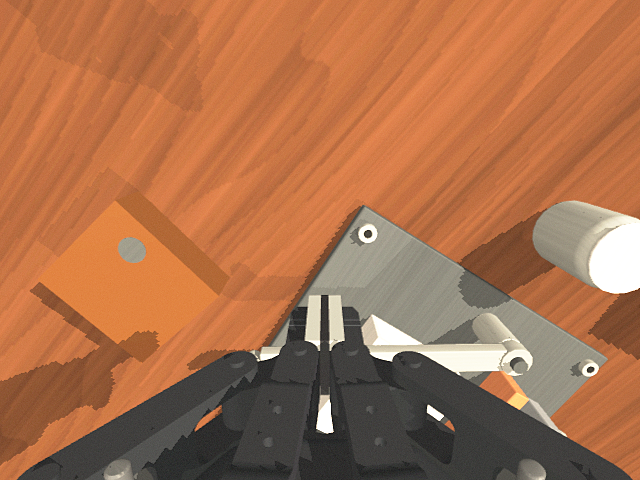

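```bash
python3 -m inch '[-0.4,1,3,0,0,0,0,-0.4,1,3,0,0,0,0,-0.4,1,3,0,0,0,0,-0.4,1,2,0,0,0,0,0,0,0,0,-1,0,0]' 
python3 -c "
from h import *
st();keep(1.0,off=.05);keep(1.0,off=.021)"
```

```text
clock: 3.12
tcp_pos: [0.4299, -0.0186, 0.0719]
ee_rot: [[0.731, 0.682, 0.017], [0.682, -0.731, 0.007], [0.017, 0.006, -1.0]]
ft_force: [-1.0, -0.4, 0.6]
opening: -0.0
t 3.12 fix [-137.8   81.4] z 71.9 yaw 33.4 Ffix [-1.1 -0.3  0.6] op -0.0
shift cm [-0.68  1.5   1.09] len 1.97
turn deg [ 0.36 -1.    0.72]
shift cm [-0.71  4.4   1.11] len 4.59
turn deg [ 0.36 -1.    0.72]
```

```bash
python3 -m inch '[-0.7,1.2,1.0,0,0,0,0,0,0.8,0.2,0,-1,0.7,0,0,0.5,0,0,0,0,0,0,0.5,0,0,0,0,0]' 
python3 -c "
from h import *
st();keep(1.0,off=.021)"
```

```text
clock: 3.45
tcp_pos: [0.4484, -0.0418, 0.0629]
ee_rot: [[0.731, 0.683, 0.003], [0.683, -0.731, -0.004], [-0.0, 0.005, -1.0]]
ft_force: [-0.6, 1.4, -0.4]
opening: -0.0002
t 3.45 fix [-123.5   55.4] z 62.9 yaw 33.5 Ffix [-0.3  1.5 -0.4] op -0.2
shift cm [-0.46  1.44  0.2 ] len 1.53
turn deg [0.3  0.01 0.78]
```

```bash
python3 -m inch '[-0.3,1,0.15,0,0,0,0,-0.1,0.8,0,0,0,0,0,-0.1,1,0,0,0,-2,0,-0.1,1,0,0,0,-3,0]' 
python3 -c "
from h import *
st();keep(.95,off=.021)
from station import vision;import cv2
cv2.imwrite('pics/t2.png',cv2.resize(vision.grab_frame('top')[135:305,275:445,::-1],None,fx=3.5,fy=3.5))"
```

```text
clock: 3.78
tcp_pos: [0.4742, -0.0701, 0.066]
ee_rot: [[0.658, 0.753, 0.009], [0.753, -0.658, 0.0], [0.006, 0.006, -1.0]]
ft_force: [-0.4, -0.1, -0.2]
opening: -0.0001
t 3.78 fix [-102.7   23.2] z 66.0 yaw 39.3 Ffix [-0.4 -0.  -0.2] op -0.1
shift cm [-0.36 -1.59  0.49] len 1.7
turn deg [ 0.35 -0.35  3.72]
```

View pics/t2.png

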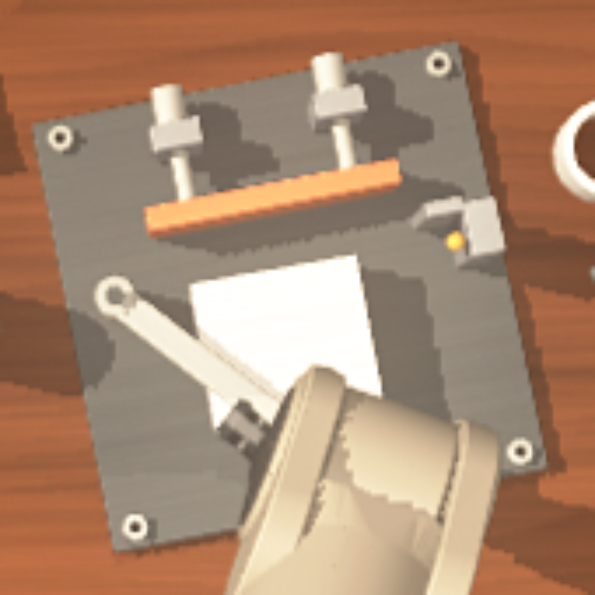

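```bash
python3 -m inch '[-0.1,1,0.3,0,0,-4,0,-0.1,1.2,0.2,0,0,-4,0,-0.1,1.2,0,0,0,-4,0,-0.1,1.2,0,0,0,-4,0]' 
python3 -c "
from h import *
st();keep(.6,off=.021)"
```

```text
clock: 4.17
tcp_pos: [0.5125, -0.0989, 0.0648]
ee_rot: [[0.412, 0.911, 0.012], [0.911, -0.412, 0.003], [0.008, 0.01, -1.0]]
ft_force: [-0.0, -0.1, 0.6]
opening: -0.0003
t 4.17 fix [-69.8 -11.6] z 64.8 yaw 56.1 Ffix [-0.  -0.1  0.6] op -0.3
shift cm [-0.64 -0.61  0.37] len 0.96
turn deg [ 0.58 -0.45  0.46]
```

```bash
python3 -m inch '[-0.2,1,0.3,0,0,-4,0,-0.2,1.2,0.2,0,0,-4,0,-0.2,1.2,0,0,0,-4,0]' 
python3 -c "
from h import *
st();keep(.35,off=.021)
from station import vision;import cv2
cv2.imwrite('pics/t3.png',cv2.resize(vision.grab_frame('top')[135:305,275:445,::-1],None,fx=3.5,fy=3.5))"
```

```text
clock: 4.42
tcp_pos: [0.5444, -0.1153, 0.0625]
ee_rot: [[0.204, 0.979, 0.014], [0.979, -0.204, 0.005], [0.008, 0.013, -1.0]]
ft_force: [-0.4, -1.3, -1.1]
opening: 0.0003
t 4.42 fix [-41.1 -33. ] z 62.5 yaw 68.7 Ffix [-0.6 -1.2 -1.1] op 0.3
shift cm [-0.49 -0.02  0.15] len 0.51
turn deg [ 0.75 -0.43 -1.27]
```

View pics/t3.png

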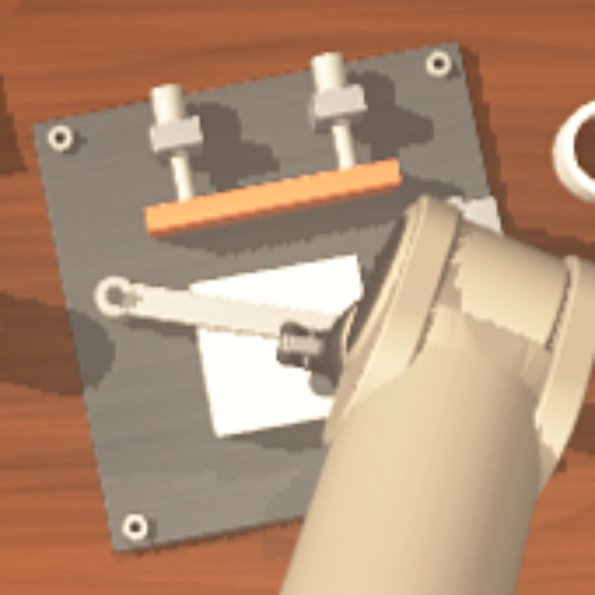

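Keeper swings with the fingers; the section has not moved. Continue.

```bash
python3 -m inch '[-0.3,1,0.15,0,0,-4,0,-0.3,1,0,0,0,-4,0,-0.3,1,0,0,0,-3,0]' 
python3 -c "
from h import *
st();keep(.1,off=.021)"
python3 -m inch '[-0.2,0.8,0.1,0,0,-3,0,-0.2,0.6,0,0,0,-3,0]' 
python3 -c "
from h import *
st();keep(0,off=.021)"
```

```text
clock: 4.72
tcp_pos: [0.5755, -0.1276, 0.0638]
ee_rot: [[0.008, 1.0, 0.017], [1.0, -0.008, 0.005], [0.005, 0.017, -1.0]]
ft_force: [1.0, 0.6, 0.1]
opening: -0.0003
t 4.72 fix [-12.5 -50.4] z 63.8 yaw 80.0 Ffix [1.1 0.5 0.1] op -0.3
shift cm [-0.    0.97  0.29] len 1.02
turn deg [ 1.   -0.25 -4.28]
clock: 4.88
tcp_pos: [0.5906, -0.1307, 0.0644]
ee_rot: [[-0.099, 0.995, 0.018], [0.995, 0.099, 0.005], [0.003, 0.019, -1.0]]
ft_force: [0.2, 0.9, -0.1]
opening: -0.0
t 4.88 fix [  1.9 -55.9] z 64.4 yaw 86.1 Ffix [ 0.4  0.9 -0.1] op -0.0
shift cm [0.17 1.2  0.36] len 1.26
turn deg [ 1.09 -0.16 -3.9 ]
```

```bash
python3 -m inch '[0,0.5,0.3,1,0,-2,0,0,0.5,0.1,0,0,-2,0]' 
python3 -c "
from h import *
st()"
python3 -m inch '[0,0.5,0,0,0,0,0,0,0.5,0,0,0,0,0]' 
python3 -c "
from h import *
st();keep(0,off=.021)"
```

```text
clock: 5.05
tcp_pos: [0.597, -0.1305, 0.0617]
ee_rot: [[-0.167, 0.986, -0.007], [0.986, 0.167, 0.002], [0.003, -0.006, -1.0]]
ft_force: [-2.5, -1.5, 1.3]
opening: -0.0002
t 5.05 fix [  8.3 -56.8] z 61.7 yaw 90.0 Ffix [-2.8 -1.1  1.3] op -0.2
clock: 5.22
tcp_pos: [0.6023, -0.1296, 0.0618]
ee_rot: [[-0.163, 0.986, -0.017], [0.987, 0.163, 0.002], [0.004, -0.016, -1.0]]
ft_force: [-11.5, -0.8, 7.9]
opening: -0.0
t 5.22 fix [ 13.7 -56.8] z 61.8 yaw 89.8 Ffix [-11.5   1.1   7.9] op -0.0
shift cm [0.18 0.03 0.08] len 0.2
turn deg [-0.94 -0.25 -0.19]
```

```bash
python3 -m inch '[0,0.4,0,0,0,0,0]' 
python3 -c "
from h import *
st()"
python3 -m inch '[0,0.4,0,0,0,0,0,0,0,0,0,0,0,0]' 
python3 -c "
from h import *
st()
from station import vision;import cv2
cv2.imwrite('pics/s4.png',cv2.resize(vision.grab_frame('scene')[170:355,160:370,::-1],None,fx=3.2,fy=3.2))"
```

```text
clock: 5.3
tcp_pos: [0.6022, -0.1296, 0.0618]
ee_rot: [[-0.16, 0.987, -0.026], [0.987, 0.16, 0.002], [0.006, -0.025, -1.0]]
ft_force: [-9.8, -1.0, 6.2]
opening: 0.0002
t 5.3 fix [ 13.6 -56.7] z 61.8 yaw 89.6 Ffix [-9.8  0.7  6.2] op 0.2
clock: 5.47
tcp_pos: [0.6015, -0.1295, 0.0623]
ee_rot: [[-0.155, 0.987, -0.036], [0.988, 0.155, 0.002], [0.007, -0.035, -0.999]]
ft_force: [1.0, -0.5, -0.0]
opening: -0.0001
t 5.47 fix [ 12.8 -56.5] z 62.3 yaw 89.3 Ffix [ 0.9 -0.7 -0. ] op -0.1
```

View pics/s4.png

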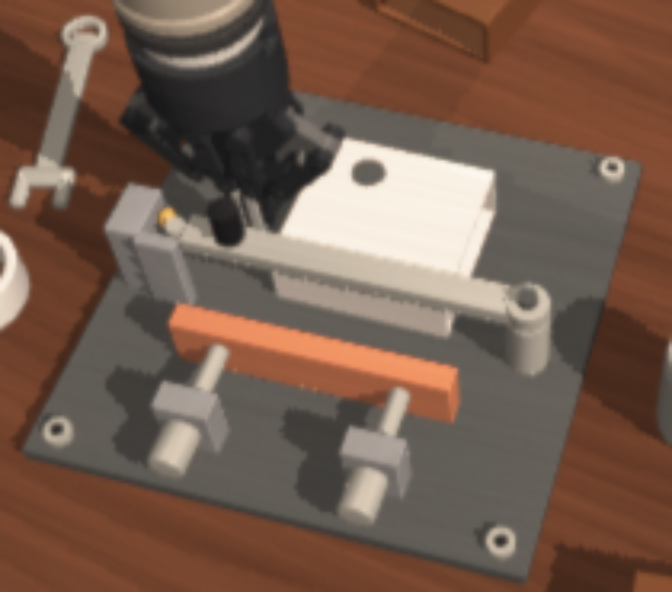

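```bash
python3 -m inch '[0,-1.5,0,0,0,0,0,0,-2,0,0,0,0,0,0,-1,-2,0,0,0,0,0,-1,-3,0,0,0,0,0,-2,-4,0,0,0,0]' 
python3 -m inch '[0,-3,-3,0,0,0,0,0,-4,0,0,0,0,0,0,-4,0,0,0,0,0,0,-3,0,0,0,0,0,0,0,0,0,0,0,0]' 
python3 -c "
from h import *
st();to(-.105,.012,.1,90)
from station import vision;import cv2
a=vision.grab_frame('scene')[:,:,::-1];b=vision.grab_frame('top')[:,:,::-1]
cv2.imwrite('pics/sf.png',a);cv2.imwrite('pics/tf.png',b)
cv2.imwrite('pics/s5.png',cv2.resize(a[170:355,160:370],None,fx=3.2,fy=3.2,interpolation=2))
cv2.imwrite('pics/t5.png',cv2.resize(b[135:305,275:445],None,fx=3.5,fy=3.5,interpolation=2))"
```

```text
clock: 5.93
tcp_pos: [0.5304, -0.1334, 0.1474]
ee_rot: [[-0.156, 0.987, -0.04], [0.988, 0.156, 0.007], [0.013, -0.039, -0.999]]
ft_force: [0.3, 0.4, 1.0]
opening: -0.0003
clock: 6.35
tcp_pos: [0.3972, -0.1559, 0.1936]
ee_rot: [[-0.154, 0.988, -0.009], [0.988, 0.154, 0.005], [0.007, -0.008, -1.0]]
ft_force: [0.3, 0.2, -0.7]
opening: -0.0001
t 6.35 fix [-192.9  -48.6] z 193.6 yaw 89.3 Ffix [ 0.3  0.1 -0.7] op -0.1
shift cm [6.11 8.79 9.33] len 14.2
turn deg [-0.44 -0.38 -0.74]
```

View pics/s5.png

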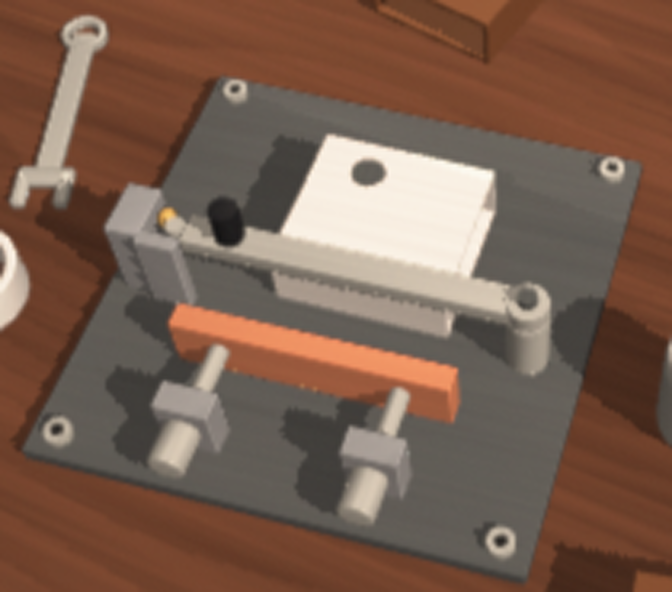

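View pics/t5.png

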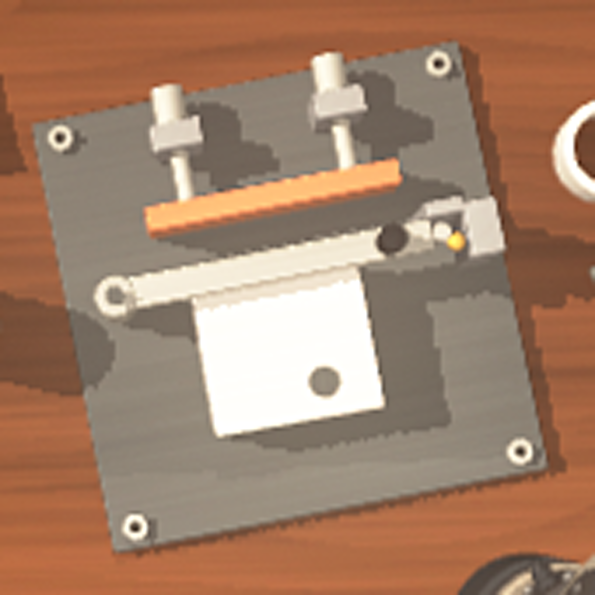

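Run:
```python
from fit import *
from h import FX,FY,FA
for ka in (0,.03,.07,.1):
    k=(.035-.18*np.sin(ka),.115-.18*np.cos(ka),.098)
    P=T(FX,FY,FA,k);a=proj("top",P);b=proj("scene",P)
    print(ka,"top",(a-[275,135])*3.5,"scene",(b-[160,170])*3.2)
print((proj("top",T(FX,FY,FA,(.035,.115,.076)))-[275,135])*3.5)
```

```text
0 top [390.98473859 234.67837883] scene [219.53707883 207.39498459]
0.03 top [392.62421856 243.07133001] scene [223.25463428 200.12267146]
0.07 top [394.4156689  254.33698597] scene [228.57278197 190.61206408]
0.1 top [395.46142872 262.83269582] scene [232.82497922 183.62403457]
[111.24030961 294.45220653]
```

```bash
python3 -m inch '[2,2,2,0,0,0,50,2,2,2,0,0,0,50,2,2,3,0,0,0,50,0,2,3,0,0,0,50,0,0,0,0,0,0,50]' 
python3 -c "
from h import *
st();to(-.1,.012,.026,90)"
```

```text
clock: 6.87
tcp_pos: [0.488, -0.0778, 0.0949]
ee_rot: [[-0.156, 0.988, 0.018], [0.988, 0.156, 0.004], [0.001, 0.019, -1.0]]
ft_force: [-0.5, -0.4, -1.2]
opening: 0.0429
t 6.87 fix [-90.5  13.4] z 94.9 yaw 89.4 Ffix [-0.5 -0.3 -1.2] op 42.9
shift cm [-0.16 -1.08  6.87] len 6.96
turn deg [ 1.07 -0.07 -0.6 ]
```

```bash
python3 -m inch '[0,-1,0,0.5,0,-0.6,50,0,-0.3,0,0.5,0,0,50,0,0,3,0,0,0,50,0,0,2,0,0,0,50,0,0,1,0,0,0,50]' 
python3 -c "
from h import *
st();to(-.1,.012,.026,90)"
```

```text
clock: 7.28
tcp_pos: [0.4819, -0.0788, 0.0372]
ee_rot: [[-0.171, 0.985, 0.011], [0.985, 0.171, -0.001], [-0.002, 0.011, -1.0]]
ft_force: [-0.2, -1.0, 0.1]
opening: 0.0431
t 7.28 fix [-96.7  13.3] z 37.2 yaw 90.3 Ffix [-0.3 -0.9  0.1] op 43.1
shift cm [-0.13 -0.35  1.12] len 1.18
turn deg [0.61 0.14 0.26]
```

```bash
python3 -m inch '[0,0,1,0.6,0,0.2,50,0,0.4,0.3,0,0,0,50,0,0.4,0,0,0,0,50]' 
python3 -c "
from h import *
st()
from station import vision;import cv2
a=vision.grab_frame('scene')[:,:,::-1];b=vision.grab_frame('wrist')[:,:,::-1]
cv2.imwrite('pics/s6.png',cv2.resize(a[170:355,160:370],None,fx=3.2,fy=3.2,interpolation=2))
cv2.imwrite('pics/w6.png',b)"
```

```text
clock: 7.53
tcp_pos: [0.4893, -0.0789, 0.0248]
ee_rot: [[-0.164, 0.987, 0.0], [0.987, 0.164, -0.002], [-0.002, -0.0, -1.0]]
ft_force: [-0.1, 0.1, 0.1]
opening: 0.0428
t 7.53 fix [-89.3  12. ] z 24.8 yaw 89.8 Ffix [-0.1  0.1  0.1] op 42.8
```

View pics/s6.png

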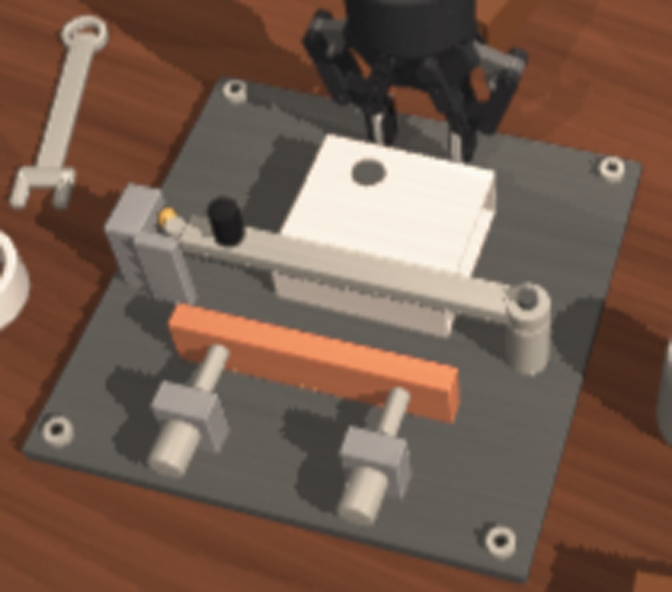

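View pics/w6.png

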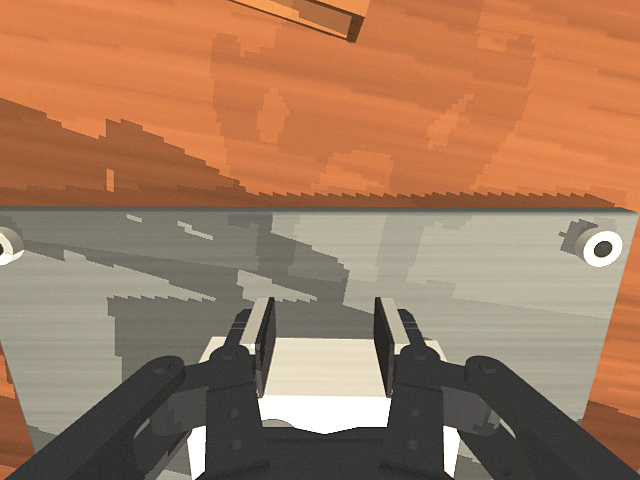

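```bash
python3 -m inch '[0,0.3,0,0,0,0,50,0,0.3,0,0,0,0,50,0,0.3,0,0,0,0,50,0,0.3,0,0,0,0,50]' 
python3 -c "
from h import *
st();to(-.05,.012,.026,90)"
python3 -m inch '[0,0.3,0,0,0,0,50,0,0.3,0,0,0,0,50,0,0.3,0,0,0,0,50,0,0.3,0,0,0,0,50]' 
python3 -c "
from h import *
st();to(-.05,.012,.026,90)"
```

```text
clock: 7.97
tcp_pos: [0.5045, -0.0772, 0.028]
ee_rot: [[-0.164, 0.986, 0.005], [0.986, 0.164, -0.003], [-0.004, 0.005, -1.0]]
ft_force: [-1.7, -0.7, -0.8]
opening: 0.0427
t 7.97 fix [-74.1  11.2] z 28.0 yaw 89.9 Ffix [-1.8 -0.4 -0.8] op 42.7
shift cm [0.09 2.41 0.21] len 2.42
turn deg [ 0.27  0.2  -0.14]
clock: 8.3
tcp_pos: [0.5145, -0.0755, 0.0278]
ee_rot: [[-0.164, 0.987, -0.001], [0.987, 0.164, -0.002], [-0.002, -0.001, -1.0]]
ft_force: [-2.3, -0.1, 1.1]
opening: 0.0428
t 8.3 fix [-63.9  11.2] z 27.8 yaw 89.8 Ffix [-2.3  0.3  1.1] op 42.8
shift cm [0.09 1.39 0.18] len 1.4
turn deg [-0.07  0.13 -0.16]
```

```bash
for i in 1; do :; done; python3 -m inch '[0,0.3,0.05,0,0,0,50,0,0.3,0,0,0,0,50,0,0.3,0,0,0,0,50,0,0.3,0,0,0,0,50,0,0.3,0,0,0,0,50]' 
python3 -c "
from h import *
st()
from station import vision;import cv2
a=vision.grab_frame('scene')[:,:,::-1]
cv2.imwrite('pics/s7.png',cv2.resize(a[170:355,160:370],None,fx=3.2,fy=3.2,interpolation=2))"
```

```text
clock: 8.72
tcp_pos: [0.53, -0.073, 0.0271]
ee_rot: [[-0.163, 0.987, -0.003], [0.987, 0.163, -0.002], [-0.002, -0.003, -1.0]]
ft_force: [-3.2, -0.5, 1.4]
opening: 0.0426
t 8.72 fix [-48.3  11.1] z 27.1 yaw 89.8 Ffix [-3.2  0.   1.4] op 42.6
```

View pics/s7.png

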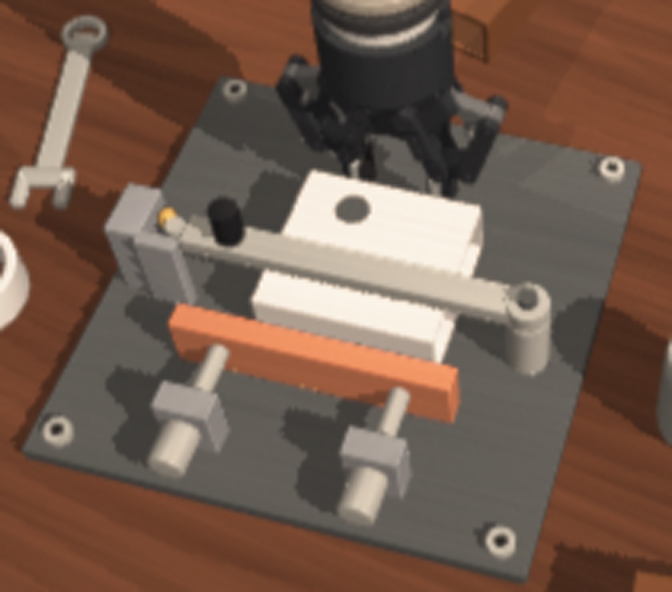

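Section slides straight and is nearing the copper bar.

```bash
python3 -m inch '[0,0.2,0,0,0,0,50,0,0.2,0,0,0,0,50,0,0.2,0,0,0,0,50]' 
python3 -c "
from h import *
st()"
python3 -m inch '[0,0.2,0,0,0,0,50,0,0.2,0,0,0,0,50]' 
python3 -c "
from h import *
st()"
```

```text
clock: 9.02
tcp_pos: [0.5372, -0.0717, 0.027]
ee_rot: [[-0.164, 0.987, -0.002], [0.987, 0.164, -0.003], [-0.002, -0.002, -1.0]]
ft_force: [-2.1, -0.3, 1.9]
opening: 0.0426
t 9.02 fix [-40.9  11.1] z 27.0 yaw 89.8 Ffix [-2.2  0.   1.9] op 42.6
clock: 9.18
tcp_pos: [0.5415, -0.0711, 0.027]
ee_rot: [[-0.164, 0.987, -0.002], [0.987, 0.164, -0.003], [-0.002, -0.002, -1.0]]
ft_force: [-3.3, 0.0, 2.2]
opening: 0.0428
t 9.18 fix [-36.6  11.1] z 27.0 yaw 89.8 Ffix [-3.3  0.6  2.2] op 42.8
```

```bash
python3 -m inch '[0,0.2,0,0,0,0,50,0,0,0,0,0,0,50]' 
python3 -c "
from h import *
st()"
python3 -m inch '[0,0.2,0,0,0,0,50,0,0.2,0,0,0,0,50]' 
python3 -c "
from h import *
st()"
python3 -m inch '[0,0.2,0,0,0,0,50,0,0.2,0,0,0,0,50]' 
python3 -c "
from h import *
st()"
```

```text
clock: 9.35
tcp_pos: [0.5424, -0.0709, 0.0268]
ee_rot: [[-0.163, 0.987, -0.005], [0.987, 0.163, -0.002], [-0.002, -0.005, -1.0]]
ft_force: [-1.1, -0.4, 2.0]
opening: 0.043
t 9.35 fix [-35.6  11.1] z 26.8 yaw 89.8 Ffix [-1.2 -0.2  2. ] op 43.0
clock: 9.52
tcp_pos: [0.543, -0.0708, 0.0264]
ee_rot: [[-0.163, 0.987, -0.013], [0.987, 0.163, -0.002], [-0.0, -0.013, -1.0]]
ft_force: [-7.5, -0.7, 5.6]
opening: 0.0428
t 9.52 fix [-35.1  11.1] z 26.4 yaw 89.8 Ffix [-7.5  0.6  5.6] op 42.8
clock: 9.68
tcp_pos: [0.5428, -0.0708, 0.0258]
ee_rot: [[-0.162, 0.987, -0.022], [0.987, 0.162, -0.002], [0.002, -0.022, -1.0]]
ft_force: [-7.1, -0.6, 4.5]
opening: 0.0425
t 9.68 fix [-35.3  11.2] z 25.8 yaw 89.8 Ffix [-7.   0.6  4.5] op 42.5
```

```bash
python3 -c "
from h import *
to(-.03,.0112,.027,90)
from station import vision;import cv2
a=vision.grab_frame('scene')[:,:,::-1]
cv2.imwrite('pics/s8.png',cv2.resize(a[170:355,160:370],None,fx=3.2,fy=3.2,interpolation=2))"
```

```text
shift cm [ 0.01  0.53 -0.13] len 0.54
turn deg [-1.24 -0.1  -0.24]
```

View pics/s8.png

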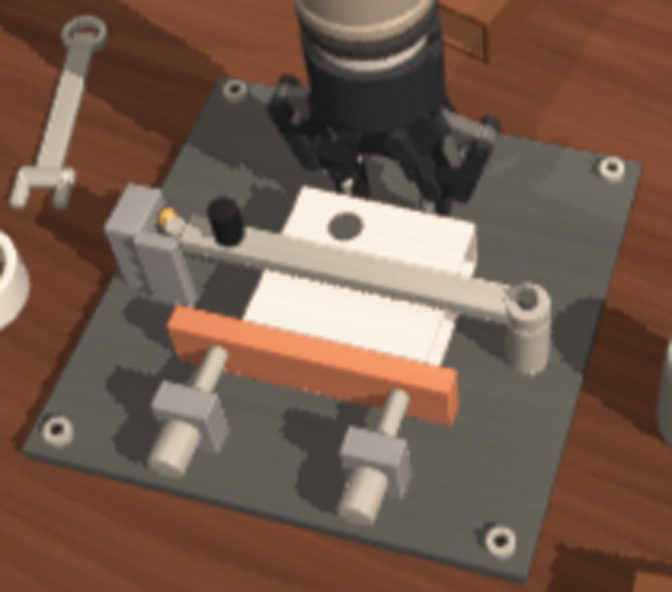

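```bash
python3 -m inch '[0,0.3,0,-1.2,0,0,50,0,0.3,0,-0.5,0,0,50]' 
python3 -c "
from h import *
st();to(-.021,.0112,.027,90)"
python3 -m inch '[0,0.3,0,-0.5,0,0,50,0,0.3,0,-0.5,0,0,50]' 
python3 -c "
from h import *
st();to(-.021,.0112,.027,90)"
```

```text
clock: 9.9
tcp_pos: [0.5444, -0.0704, 0.0248]
ee_rot: [[-0.162, 0.987, -0.002], [0.987, 0.162, 0.003], [0.003, -0.001, -1.0]]
ft_force: [-8.3, -1.2, 5.5]
opening: 0.0426
t 9.9 fix [-33.6  11.3] z 24.8 yaw 89.8 Ffix [-8.3  0.2  5.5] op 42.6
shift cm [-0.    1.26 -0.22] len 1.28
turn deg [-0.06 -0.19 -0.24]
clock: 10.07
tcp_pos: [0.5447, -0.0701, 0.0238]
ee_rot: [[-0.162, 0.987, 0.004], [0.987, 0.162, 0.007], [0.006, 0.005, -1.0]]
ft_force: [-8.4, -1.0, 5.2]
opening: 0.0428
t 10.07 fix [-33.2  11.5] z 23.8 yaw 89.8 Ffix [-8.5  0.4  5.2] op 42.8
shift cm [-0.02  1.23 -0.31] len 1.27
turn deg [ 0.31 -0.33 -0.24]
```

```bash
python3 -m inch '[0,0.3,-0.2,0,0,0,50,0,0.35,-0.15,-0.3,0.2,0,50]' 
python3 -c "
from h import *
st();to(-.021,.0112,.027,90)"
python3 -m inch '[0,0.4,-0.1,-0.3,0,0,50,0,0.4,-0.1,-0.3,0,0,50]' 
python3 -c "
from h import *
st();to(-.021,.0112,.027,90)"
```

```text
clock: 10.23
tcp_pos: [0.5462, -0.0697, 0.0251]
ee_rot: [[-0.162, 0.987, -0.001], [0.987, 0.162, 0.011], [0.011, 0.001, -1.0]]
ft_force: [-3.7, -1.8, -2.1]
opening: 0.0425
t 10.23 fix [-31.7  11.6] z 25.1 yaw 89.7 Ffix [-4.  -1.2 -2.1] op 42.5
shift cm [-0.03  1.07 -0.19] len 1.09
turn deg [ 0.07 -0.61 -0.27]
clock: 10.4
tcp_pos: [0.549, -0.0692, 0.0244]
ee_rot: [[-0.161, 0.987, -0.001], [0.987, 0.161, 0.012], [0.012, 0.001, -1.0]]
ft_force: [-6.8, -1.2, -2.8]
opening: 0.0432
t 10.4 fix [-28.9  11.7] z 24.4 yaw 89.7 Ffix [-6.9 -0.  -2.8] op 43.2
shift cm [-0.04  0.79 -0.26] len 0.83
turn deg [ 0.03 -0.71 -0.28]
```

```bash
python3 -m inch '[0,0.4,0,-0.2,-0.3,0,50,0,0.4,-0.05,-0.3,-0.3,0,50]' 
python3 -c "
from h import *
st();to(-.021,.0112,.027,90)"
python3 -m inch '[0,0.45,-0.05,-0.3,0,0,50,0,0.45,-0.05,-0.3,0,0,50]' 
python3 -c "
from h import *
st();to(-.021,.0112,.027,90)"
```

```text
clock: 10.57
tcp_pos: [0.5492, -0.069, 0.023]
ee_rot: [[-0.161, 0.987, -0.008], [0.987, 0.161, 0.004], [0.005, -0.007, -1.0]]
ft_force: [-10.8, -1.9, 7.4]
opening: 0.0425
t 10.57 fix [-28.6  11.8] z 23.0 yaw 89.7 Ffix [-11.   -0.1   7.4] op 42.5
shift cm [-0.06  0.76 -0.41] len 0.86
turn deg [-0.42 -0.31 -0.3 ]
clock: 10.73
tcp_pos: [0.5494, -0.0688, 0.0228]
ee_rot: [[-0.161, 0.987, -0.017], [0.987, 0.161, 0.006], [0.009, -0.015, -1.0]]
ft_force: [-11.9, -1.4, 8.1]
opening: 0.0427
t 10.73 fix [-28.4  12. ] z 22.8 yaw 89.7 Ffix [-12.    0.6   8.1] op 42.7
shift cm [-0.07  0.74 -0.43] len 0.86
turn deg [-0.88 -0.51 -0.32]
```

```bash
python3 -m inch '[0,0.35,-0.2,-0.4,0,0,50,0,0.4,-0.15,-0.4,-0.3,0,50]' 
python3 -c "
from h import *
st();to(-.021,.0112,.027,90)"
python3 -m inch '[0,0.4,-0.1,-0.3,0,0,50,0,0.4,-0.1,-0.3,0,0,50]' 
python3 -c "
from h import *
st();to(-.021,.0112,.027,90)"
```

```text
clock: 10.9
tcp_pos: [0.5504, -0.0686, 0.0239]
ee_rot: [[-0.16, 0.987, -0.016], [0.987, 0.16, 0.004], [0.006, -0.015, -1.0]]
ft_force: [-6.5, -0.9, -1.3]
opening: 0.0431
t 10.9 fix [-27.4  12. ] z 23.9 yaw 89.6 Ffix [-6.5  0.2 -1.3] op 43.1
shift cm [-0.07  0.63 -0.32] len 0.71
turn deg [-0.84 -0.36 -0.36]
clock: 11.07
tcp_pos: [0.5513, -0.0685, 0.0229]
ee_rot: [[-0.16, 0.987, -0.02], [0.987, 0.16, 0.005], [0.008, -0.019, -1.0]]
ft_force: [-10.0, -1.7, 4.6]
opening: 0.0426
t 11.07 fix [-26.5  12. ] z 22.9 yaw 89.6 Ffix [-10.1  -0.    4.6] op 42.6
shift cm [-0.07  0.54 -0.42] len 0.69
turn deg [-1.1  -0.45 -0.36]
```

```bash
python3 -m inch '[0,0.4,-0.2,-0.6,0,0.2,50,0,0.45,-0.15,-0.6,-0.2,0.2,50]' 
python3 -c "
from h import *
st();to(-.021,.0112,.027,90)"
python3 -m inch '[0,0.45,-0.15,-0.4,0,0,50,0,0.45,-0.15,-0.4,0,0,50]' 
python3 -c "
from h import *
st();to(-.021,.0112,.027,90)
from station import vision;import cv2
a=vision.grab_frame('scene')[:,:,::-1];b=vision.grab_frame('top')[:,:,::-1]
cv2.imwrite('pics/s9.png',cv2.resize(a[170:355,160:370],None,fx=3.2,fy=3.2,interpolation=2))
cv2.imwrite('pics/t9.png',cv2.resize(b[135:305,275:445],None,fx=3.5,fy=3.5,interpolation=2))"
```

```text
clock: 11.23
tcp_pos: [0.552, -0.0683, 0.023]
ee_rot: [[-0.153, 0.988, -0.016], [0.988, 0.153, 0.004], [0.007, -0.015, -1.0]]
ft_force: [-9.1, -1.9, 2.0]
opening: 0.0427
t 11.23 fix [-25.7  12. ] z 23.0 yaw 89.2 Ffix [-9.2 -0.4  2. ] op 42.7
shift cm [-0.07  0.47 -0.41] len 0.63
turn deg [-0.85 -0.39 -0.77]
clock: 11.4
tcp_pos: [0.5519, -0.0683, 0.0229]
ee_rot: [[-0.153, 0.988, -0.021], [0.988, 0.153, 0.006], [0.01, -0.02, -1.0]]
ft_force: [-9.7, -0.9, 1.7]
opening: 0.0428
t 11.4 fix [-25.9  12.1] z 22.9 yaw 89.2 Ffix [-9.7  0.7  1.7] op 42.8
shift cm [-0.08  0.48 -0.42] len 0.64
turn deg [-1.14 -0.56 -0.76]
```

View pics/s9.png

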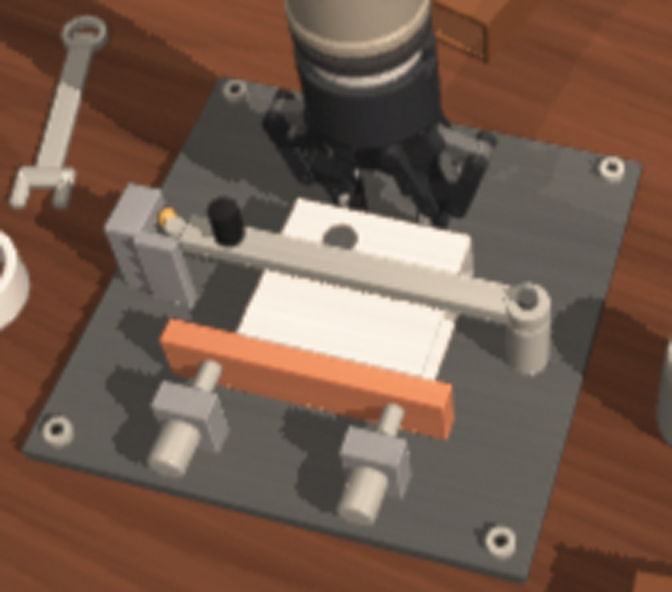

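View pics/t9.png

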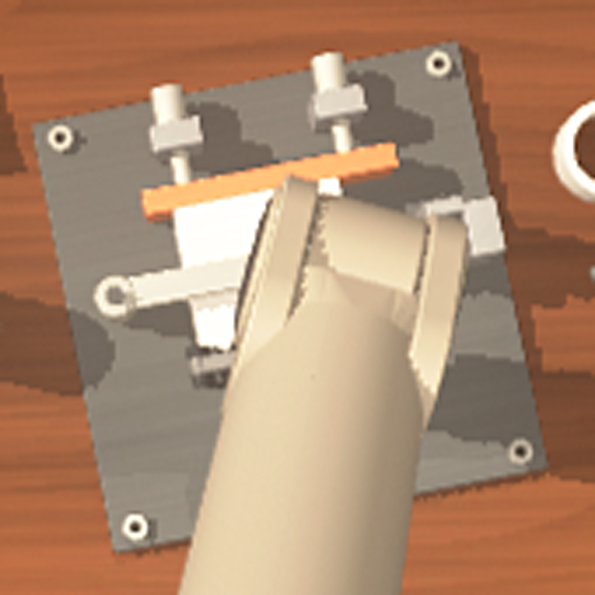

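```bash
cat > bar.py <<'E'
from fit import *
from h import FX,FY,FA,st
import cv2
def mask(im):
    h=cv2.cvtColor(im,cv2.COLOR_BGR2HSV);m=cv2.inRange(h,(3,110,165),(14,255,255));m[:225]=0;m[340:]=0;m[:,:200]=0;m[:,320:]=0
    n,l,s,c=cv2.connectedComponentsWithStats(m);i=1+np.argmax(s[1:,4]);return (l==i),s[i],c[i]
def disp(im):
    r=cv2.imread("pics/scene0.png");m0,s0,c0=mask(r);m1,s1,c1=mask(im)
    e=lambda b:proj("scene",T(FX,FY,FA,(b+.008,0,.045)))
    J=(e(.090)-e(.074))/16
    print("area",s0[4],s1[4],"bbox",s0[:4],s1[:4],"cshift",(c1-c0).round(2),"mm",round(float((c1-c0)@J/(J@J)),1))
    a=[np.polyfit(np.where(m.any(0))[0][8:-8],[np.where(m[:,u])[0].max() for u in np.where(m.any(0))[0][8:-8]],1) for m in (m0,m1)]
    b=[np.polyfit(np.where(m.any(0))[0][8:-8],[np.where(m[:,u])[0].min() for u in np.where(m.any(0))[0][8:-8]],1) for m in (m0,m1)]
    for q in(a,b):
        d=np.polyval(q[1],260)-np.polyval(q[0],260);print("edge mm",(d/(J[1]-q[0][0]*J[0])).round(1),"slopes",q[0][0].round(3),q[1][0].round(3))
if __name__=="__main__":
    from station import vision
    st();im=vision.grab_frame("scene")[:,:,::-1].copy();cv2.imwrite("pics/last.png",im);disp(im)
E
python3 bar.py
```

```text
t 11.5 fix [-25.8  12.1] z 23.0 yaw 89.2 Ffix [-9.7  0.3  1.6] op 42.9
area 796 799 bbox [213 265  90  36] [210 270  92  37] cshift [-2.41  5.31] mm 11.8
edge mm 11.6 slopes 0.238 0.239
edge mm 11.9 slopes 0.232 0.242
```

```bash
python3 -m inch '[0,0.52,-0.2,-0.6,-0.3,-0.5,50,0,0.52,-0.18,-0.6,-0.2,-0.3,50]' 
python3 bar.py
python3 -c "
from h import *
to(-.021,.0112,.025,90)"
```

```text
clock: 11.72
tcp_pos: [0.5533, -0.0683, 0.0231]
ee_rot: [[-0.166, 0.986, -0.018], [0.986, 0.166, 0.001], [0.004, -0.017, -1.0]]
ft_force: [-8.1, -2.5, -2.4]
opening: 0.043
t 11.72 fix [-24.4  11.8] z 23.1 yaw 90.0 Ffix [-8.4 -1.1 -2.4] op 43.0
area 796 793 bbox [213 265  90  36] [210 270  91  37] cshift [-2.75  5.83] mm 13.0
edge mm 12.8 slopes 0.238 0.242
edge mm 13.2 slopes 0.232 0.241
shift cm [-0.06  0.33 -0.2 ] len 0.39
turn deg [-0.97 -0.21 -0.05]
```

```bash
python3 -m inch '[0,0.52,-0.12,-0.7,-0.1,0,50,0,0.55,-0.12,-0.7,-0.1,0,50]' 
python3 bar.py
python3 -c "
from h import *
to(-.021,.0112,.025,90)"
```

```text
clock: 11.93
tcp_pos: [0.5536, -0.0683, 0.0228]
ee_rot: [[-0.163, 0.987, -0.015], [0.987, 0.163, 0.002], [0.004, -0.014, -1.0]]
ft_force: [-13.4, -1.3, 7.4]
opening: 0.0425
t 11.93 fix [-24.2  11.8] z 22.8 yaw 89.8 Ffix [-13.4   0.9   7.4] op 42.5
area 796 793 bbox [213 265  90  36] [210 270  91  37] cshift [-2.84  5.87] mm 13.1
edge mm 12.9 slopes 0.238 0.241
edge mm 13.3 slopes 0.232 0.241
shift cm [-0.06  0.31 -0.22] len 0.39
turn deg [-0.8  -0.26 -0.21]
```

```bash
python3 -m inch '[0,0.55,-0.2,-0.7,-0.1,0,50,0,0.57,-0.2,-0.7,-0.1,0,50]' 
python3 bar.py
python3 -c "
from h import *
to(-.021,.0112,.025,90)"
```

```text
clock: 12.15
tcp_pos: [0.5548, -0.068, 0.0231]
ee_rot: [[-0.161, 0.987, -0.01], [0.987, 0.161, 0.003], [0.004, -0.01, -1.0]]
ft_force: [-9.0, -1.5, -1.2]
opening: 0.0426
t 12.15 fix [-22.9  11.9] z 23.1 yaw 89.7 Ffix [-9.1  0.  -1.2] op 42.6
area 796 800 bbox [213 265  90  36] [210 271  91  37] cshift [-2.89  6.46] mm 14.3
edge mm 14.1 slopes 0.238 0.239
edge mm 14.5 slopes 0.232 0.243
shift cm [-0.07  0.18 -0.2 ] len 0.27
turn deg [-0.54 -0.25 -0.3 ]
```

```bash
python3 -m inch '[0,0.58,-0.18,-0.5,-0.1,0,50,0,0.58,-0.18,-0.5,0,0,50]' 
python3 bar.py
python3 -c "
from h import *
to(-.021,.0112,.025,90)"
```

```text
clock: 12.37
tcp_pos: [0.5549, -0.0679, 0.0228]
ee_rot: [[-0.16, 0.987, -0.017], [0.987, 0.16, 0.004], [0.006, -0.016, -1.0]]
ft_force: [-12.6, -2.4, 5.0]
opening: 0.0426
t 12.37 fix [-22.8  11.9] z 22.8 yaw 89.6 Ffix [-12.8  -0.2   5. ] op 42.6
area 796 799 bbox [213 265  90  36] [210 271  91  36] cshift [-2.85  6.57] mm 14.5
edge mm 14.4 slopes 0.238 0.243
edge mm 14.7 slopes 0.232 0.243
shift cm [-0.07  0.18 -0.22] len 0.29
turn deg [-0.91 -0.38 -0.35]
```

```bash
python3 -m inch '[0,0.58,-0.24,-0.6,-0.1,0,50,0,0.58,-0.22,-0.6,0,0,50]' 
python3 bar.py
python3 -c "
from h import *
to(-.021,.0112,.025,90)"
```

```text
clock: 12.58
tcp_pos: [0.5556, -0.0677, 0.0231]
ee_rot: [[-0.16, 0.987, -0.019], [0.987, 0.16, 0.005], [0.008, -0.018, -1.0]]
ft_force: [-9.5, -2.4, -1.6]
opening: 0.0425
t 12.58 fix [-22.1  12. ] z 23.1 yaw 89.6 Ffix [-9.7 -0.8 -1.6] op 42.5
area 796 798 bbox [213 265  90  36] [210 271  91  37] cshift [-2.98  6.94] mm 15.3
edge mm 15.0 slopes 0.238 0.241
edge mm 15.5 slopes 0.232 0.243
shift cm [-0.08  0.1  -0.2 ] len 0.24
turn deg [-1.   -0.48 -0.4 ]
```

```bash
python3 bar.py; python3 bar.py
python3 - <<'E'
import cv2
from station import vision
a=cv2.imread("pics/last.png")
cv2.imwrite('pics/s10.png',cv2.resize(a[200:320,190:340],None,fx=5,fy=5,interpolation=2))
cv2.imwrite('pics/w10.png',vision.grab_frame("wrist")[:,:,::-1])
E
```

```text
t 12.63 fix [-22.  12.] z 23.0 yaw 89.6 Ffix [-10.1  -0.5  -0.9] op 42.6
area 796 799 bbox [213 265  90  36] [210 271  91  38] cshift [-2.8   7.03] mm 15.3
edge mm 15.1 slopes 0.238 0.241
edge mm 15.6 slopes 0.232 0.242
t 12.68 fix [-22.1  12. ] z 22.9 yaw 89.6 Ffix [-9.3  0.8 -1.2] op 43.1
area 796 797 bbox [213 265  90  36] [210 271  91  38] cshift [-2.86  7.  ] mm 15.3
edge mm 15.1 slopes 0.238 0.241
edge mm 15.5 slopes 0.232 0.242
```

View pics/s10.png

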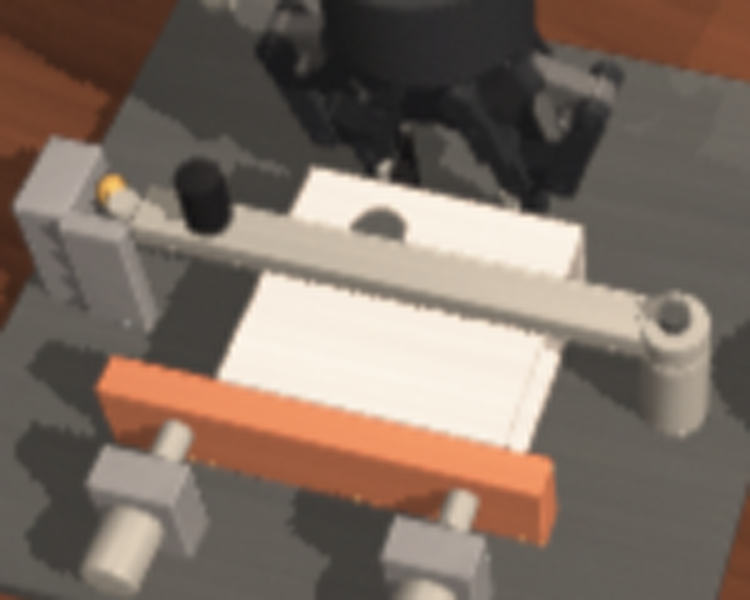

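View pics/w10.png

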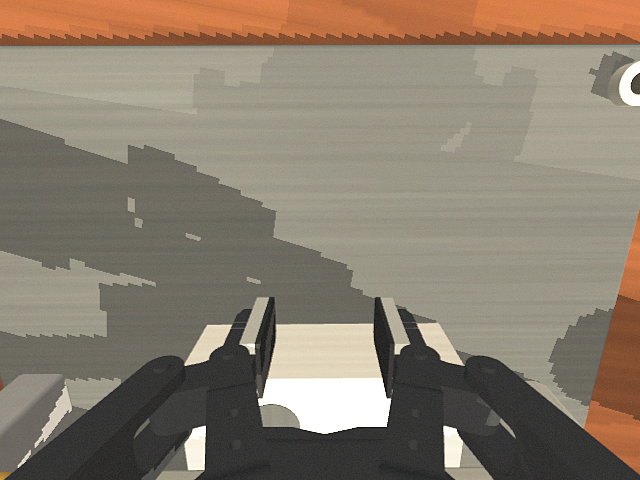

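Force and travel are steady. I'll make one small trim so the fingers no longer lift slightly on the section.

```bash
python3 -m inch '[0,0.52,-0.19,-0.6,0,0,50]' 
python3 bar.py; python3 bar.py;python3 bar.py
```

```text
clock: 12.87
tcp_pos: [0.5556, -0.0677, 0.0228]
ee_rot: [[-0.159, 0.987, -0.019], [0.987, 0.16, 0.007], [0.01, -0.018, -1.0]]
ft_force: [-9.9, -1.9, 3.3]
opening: 0.0423
t 12.87 fix [-22.1  12. ] z 22.8 yaw 89.6 Ffix [-10.   -0.2   3.3] op 42.3
area 796 798 bbox [213 265  90  36] [210 271  91  37] cshift [-2.87  6.97] mm 15.2
edge mm 15.1 slopes 0.238 0.241
edge mm 15.5 slopes 0.232 0.242
t 12.92 fix [-22.1  12. ] z 22.8 yaw 89.6 Ffix [-10.3   0.7   0.3] op 42.3
area 796 797 bbox [213 265  90  36] [210 271  91  38] cshift [-2.86  7.  ] mm 15.3
edge mm 15.1 slopes 0.238 0.241
edge mm 15.5 slopes 0.232 0.242
t 12.97 fix [-22.1  12. ] z 22.8 yaw 89.6 Ffix [-10.7   0.6  -0.5] op 42.7
area 796 797 bbox [213 265  90  36] [210 271  91  38] cshift [-2.86  7.  ] mm 15.3
edge mm 15.1 slopes 0.238 0.241
edge mm 15.5 slopes 0.232 0.242
```

```bash
python3 - <<'E'
from h import st
from station import vision,finder
import cv2
for i in range(6): vision.grab_frame("wrist")
st()
cv2.imwrite("pics/tend.png",vision.grab_frame("top")[:,:,::-1])
for n in("tin","wrench","collar"):print(n,[d["position"] for d in finder.recognise(n,"top")[:1]])
st()
E
python3 bar.py
```

```text
t 13.32 fix [-22.1  12. ] z 22.8 yaw 89.6 Ffix [-10.2  -0.   -0. ] op 42.9
tin [[0.5821, 0.1494, 0.0781]]
wrench [[0.5447, -0.3299, 0.007]]
collar []
t 13.52 fix [-22.1  12. ] z 22.8 yaw 89.6 Ffix [-10.5   0.8  -0.5] op 42.6
t 13.52 fix [-22.1  12. ] z 22.8 yaw 89.6 Ffix [-10.5   0.8  -0.5] op 42.6
area 796 798 bbox [213 265  90  36] [210 271  91  38] cshift [-2.87  6.99] mm 15.3
edge mm 15.1 slopes 0.238 0.241
edge mm 15.5 slopes 0.232 0.242
```

View pics/tend.png

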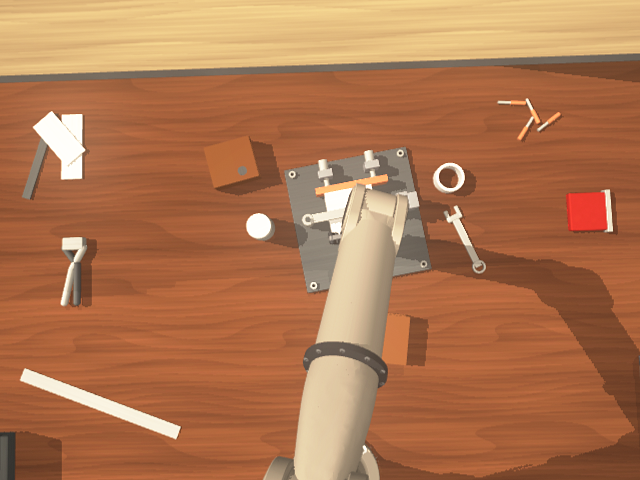

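The tin (260,227), collar (449,178) and wrench (466,240) are where they were, and the hold is steady, so I'm handing in.

```bash
python3 -c "
from station import robot
print(robot.hand_in())"
```

```text
the job is handed in; nothing more can be done
None
```

The job is handed in: the keeper is shut in its catch, and the fingers are holding the section against the copper bar at about 10 N.

- **Keeper:** I swung it shut with the closed fingers until it met the stop. The force peaked at about 11 N with no further movement. After I backed off, the knob sat where a fully shut bar should be in both camera views, and the bar was still in the catch in the last close-up.
- **Pressing:** I pushed the section with both half-open fingers. For about 0.6 s before hand-in, the wrist read 10–10.7 N along the pressing direction and about 0 N vertically. The copper bar was back about 15.3 mm by image, roughly 9.6 N by its springs and well short of the 34 mm end of travel. The clock was at about 13.6 s.
- **Flushness and flatness:** the section looks flush against the bar and flat on the plate. I judged both by eye and by the near-zero vertical force, not by measuring tilt.
- **Pushing was not smooth:** the section stuck and slipped on the way in. While it was being worked in, the wrist force reached about 13 N and the fingers pressed down on the section with up to about 8 N. Both were gone before hand-in.
- **Other objects:** the wrench, collar and tin are unmoved in the final picture. The finder missed the collar in that picture, so I checked it by eye only.

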